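# Put three mixed-up screwdrivers back on their own rests

## Robot

A 6-joint arm with a two-finger parallel gripper is mounted at the origin on a cart in front of the work surface, level with it; the furniture and walls round the work are solid. World frame = base frame: x ahead of the robot, y to its left, z up, the work surface at z = 0. Lengths are in m, angles in rad, forces in N, time in s.
With the tool pointing down it reaches from about 0.225 to 0.725 m from the base axis. Payload 3.1 kg.
Tool frame: the origin (TCP) lies on the mounting face of the last link; the fingertips stand 173 mm ahead of it and the grasp point (between the pads) lies 155 mm ahead of it (ctrl.nose_length is the distance from the TCP to the fingertips, in m); z points along the fingers, y is the line along which they close (so a half turn about z gives the same grasp; the last joint's range is limited). The gripper opens to 85 mm and grips with 20 to 120 N. Pads are 22 mm wide; open, the fingers measure 114 mm over their backs; the gripper's body (76 mm by 85 mm) begins 54 mm behind the grasp point. The pads swing forward as they close: fully open they stand 13 mm farther back than shut.
Start: joints at [1.207, 0.048, 0.099, 1.622, 0, 1.443], TCP at [0.123, 0.51, 0.405] pointing down, gripper open.
Joint ranges: [-2.91, 2.91], [-0.99, 1.94], [-1.21, 1.42], [-2.12, 2.29], [-1.49, 1.47], [-3.14, 3.14]. Speed limits (rad/s): [2.79, 2.79, 3.14, 3.14, 3.14, 3.14].

## Interface

Orientations are given as a rotation vector (axis times angle).
In Python, from workcell import ctrl gives the robot as it stands.
- The arm moves only by the tool move_arm, never from a script. Its argument "rows" is a list of rows, each a list of 2 entries, a list of its own where there are three numbers: the shift along the tool's x, y, z scaled (see below), then the turn, a rotation vector about the tool's x, y, z scaled (see below). A call has 1 to 10 rows; each row is the pose to reach, as a shift and turn from the pose commanded when the call began, along the tool's axes at that moment; what a row does not reach only later rows make up. The controller multiplies each number of a shift by 12 cm and each number of a turn by 2 rad. A row lasts 1/12 s, in which the tool goes at most 41.7 mm and 7.16 degrees, less where a joint would pass 70% of its speed; a pose out of reach is approached as far as the arm can. A call with a number of a shift or a turn outside -1 to 1 is refused whole. A call with a gripper value outside its range is refused whole. "fingers" is the finger opening in mm, from 0 to 85.4, set as the call begins (left out, the last holds). The fingers move at their own pace and stop on an object; "newtons" is the grip in N (left out, the last holds). Time passes only in rows, so rows that repeat a pose let the fingers close. It gives the time, the measured TCP pose, the force, the opening and the grip force at its end, in the units of the state.
- ctrl.observe(): the state, without advancing time (a new reading comes with each control period).
- ctrl.camera(name): name is "scene" or "top"; returns (picture, depth): 420x560x3 uint8, red, green, blue; 420x560 float32, m along the optical axis (not along the pixel's ray), 0 where there is no reading.
- ctrl.camera_info(name): a dict with "fx", "fy", "cx", "cy" (pixels), "camera_from_world" (4x4, takes a point from world to camera coordinates). Camera axes: x right, y down, z forward; pixel columns grow to the right and rows downward; lengths in m; the calibration is good to about 2 mm. A picture is of the moment at which its call begins. camera_info takes no time and is no camera call.
- ctrl.finish_job(): hands the job in; it is judged then, once.
The state is a dict: "t": time; "q": joint angles; "joint_velocities": joint speeds; "tau": joint torques, N m; "tcp_pos": TCP position; "ee_rot": TCP orientation; "ft_force": force on the tool from outside, world axes, zero at the start; "moment": the same for the moment, N m; "finger_gap": opening from 0.0 (shut) to 1.0 (fully open); "gripper_force": force on a finger pad.
Only numpy, scipy, OpenCV 4.12 (cv2) and the standard library are available. Lean on these libraries where they do the work, as an engineer would, in place of code of your own. Each camera call takes 0.05 s, during which the arm holds its last target. There are 200 camera calls.

## Task

The red, yellow and black screwdrivers lie on each other's rests. Sort them out so that each lies in the two notches of the rest painted in its own colour, handle in the wider notch as now, and centred; the empty grey rest is free for parking a tool on the way and is to be empty again at the end. Leave the orange box and the roll of black tape where they stand.

Things in the scene. Friction and masses are not known exactly. Their poses are not given: they have to be found in the camera images.
- driver_red: Screwdriver with a red handle, lying level. Origin: midway along its length, under its handle's lowest line (12 mm below the tool's axis). Its y axis points along the tool to the handle's butt, z up, x across. Length 209 mm; handle from y = 20 to 104 mm, 24 to 27 mm thick; thin steel shank on the other side down to y = -96 mm; centre of mass y = 55 mm; 70 g.
- driver_yellow: Screwdriver with a yellow handle, lying level. Origin: midway along its length, under its handle's lowest line (11 mm below the tool's axis). Its y axis points along the tool to the handle's butt, z up, x across. Length 164 mm; handle from y = 7 to 82 mm, 22 to 25 mm thick; thin steel shank on the other side down to y = -74 mm; centre of mass y = 41 mm; 70 g.
- driver_black: Screwdriver with a black handle, lying level. Origin: midway along its length, under its handle's lowest line (13 mm below the tool's axis). Its y axis points along the tool to the handle's butt, z up, x across. Length 204 mm; handle from y = 12 to 102 mm, 26 to 30 mm thick; thin steel shank on the other side down to y = -94 mm; centre of mass y = 52 mm; 70 g.
- rest_red: Red screwdriver rest (home of the red screwdriver), fixed. Base plate 76 x 150 x 12 mm; two uprights with a 90-degree V notch: handle notch at y = +70 mm (vertex 36 mm up, top 54 mm) and smaller shank notch at y = -45 mm (vertex 49 mm up, top 61 mm). Origin on the bench, z up; a tool lying in it has its origin at x = y = 0, z = 42 mm and its y along the rest's y.
- rest_yellow: Yellow screwdriver rest (home of the yellow screwdriver), fixed. Base plate 76 x 150 x 12 mm; two uprights with a 90-degree V notch: handle notch at y = +70 mm (vertex 36 mm up, top 54 mm) and smaller shank notch at y = -45 mm (vertex 49 mm up, top 61 mm). Origin on the bench, z up; a tool lying in it has its origin at x = y = 0, z = 42 mm and its y along the rest's y.
- rest_black: Black screwdriver rest (home of the black screwdriver), fixed. Base plate 76 x 150 x 12 mm; two uprights with a 90-degree V notch: handle notch at y = +70 mm (vertex 36 mm up, top 54 mm) and smaller shank notch at y = -45 mm (vertex 49 mm up, top 61 mm). Origin on the bench, z up; a tool lying in it has its origin at x = y = 0, z = 42 mm and its y along the rest's y.
- rest_spare: Grey screwdriver rest, empty at the start, fixed. Base plate 76 x 150 x 12 mm; two uprights with a 90-degree V notch: handle notch at y = +70 mm (vertex 36 mm up, top 54 mm) and smaller shank notch at y = -45 mm (vertex 49 mm up, top 61 mm). Origin on the bench, z up; a tool lying in it has its origin at x = y = 0, z = 42 mm and its y along the rest's y.
- bulb_box: Bystander: small orange cardboard box, 36 x 36 x 55 mm high, loose on the bench; origin at the centre of its underside.
- tape_roll: Bystander: roll of black tape lying flat, 55 mm across, 19 mm high, loose; origin at the centre of its underside.

How it is judged:
At the end, for the whole second after the job is handed in: Each screwdriver lies at rest in both notches of its own colour's rest, handle on the wide notch: origin within 10 mm across and 15 mm along of the rest's, 35 to 49 mm up, axis within 0.12 rad of the rest's and 0.07 rad of level (x of driver_red in the frame of rest_red between -0.01 and 0.01 m and y of driver_red in the frame of rest_red between -0.015 and 0.015 m and z of driver_red in the frame of rest_red between 0.035 and 0.049 m and angle between driver_red's own y axis and vertical between 1.5008 and 1.6408 rad and angle between the y axis of driver_red and the y axis of rest_red, either way round below 0.12 rad and linear speed of each of driver_red, driver_yellow, driver_black below 0.02 m/s and angular speed of each of driver_red, driver_yellow, driver_black below 0.2 rad/s and x of driver_yellow in the frame of rest_yellow between -0.01 and 0.01 m and y of driver_yellow in the frame of rest_yellow between -0.015 and 0.015 m and z of driver_yellow in the frame of rest_yellow between 0.035 and 0.049 m and angle between driver_yellow's own y axis and vertical between 1.5008 and 1.6408 rad and angle between the y axis of driver_yellow and the y axis of rest_yellow, either way round below 0.12 rad and x of driver_black in the frame of rest_black between -0.01 and 0.01 m and y of driver_black in the frame of rest_black between -0.015 and 0.015 m and z of driver_black in the frame of rest_black between 0.035 and 0.049 m and angle between driver_black's own y axis and vertical between 1.5008 and 1.6408 rad and angle between the y axis of driver_black and the y axis of rest_black, either way round below 0.12 rad); the robot touches nothing.
It fails at once if the orange box is shoved more than 25 mm (distance of bulb_box from where it was at the start of the episode above 0.025 m).
It fails at once if the tape roll is shoved more than 25 mm (distance of tape_roll from where it was at the start of the episode above 0.025 m).
It also fails if it takes over 90 s, if anything falls off the work surface, if the arm or the gripper's body presses on something with over 40 N, if the wrist force passes 120 N, or if a joint passes its speed limit or range.

## Working session

There is one attempt and no reset: what is moved stays moved. The work goes in short steps, Python scripts to look and compute and a tool call to move; the robot and the scene stay as the last step left them, time stands still between calls to the robot, and variables do not carry over. Pictures are saved under pics/ and viewed, at most 14 in all, crops included, and the job is handed in when it is done.

Besides the shell and the picture viewer there is one more tool, called after "Emit:" as name(argument=value, ...) on one line, values as JSON. move_arm: Moves the arm, as the interface text tells. Its arguments: {"type":"object","properties":{"rows":{"type":"array"},"fingers":{"type":"number"},"newtons":{"type":"number"}},"required":["rows"]}

```bash
mkdir -p pics; ls; python3 - <<'E'
from workcell import ctrl
import cv2,numpy as np
for n in("scene","top"):
    p,d=ctrl.camera(n); i=ctrl.camera_info(n)
    cv2.imwrite(f"pics/{n}0.png",p[:,:,::-1]); np.savez(f"{n}0.npz",p=p,d=d,K=[i['fx'],i['fy'],i['cx'],i['cy']],T=i['camera_from_world'])
    print(n,i['fx'],i['cx'],i['cy'],np.round(i['camera_from_world'],3).tolist(),(d>0).mean())
s=ctrl.observe();print({k:np.round(v,3).tolist() for k,v in s.items()})
E
```

```text
pics
scene 524.0023670712372 276.126454671992 209.4804826230036 [[0.893, -0.451, 0.008, -0.604], [-0.217, -0.445, -0.869, -0.001], [0.395, 0.774, -0.495, 0.915], [0.0, 0.0, 0.0, 1.0]] 0.9959141156462585
top 399.7674455294282 277.97240311145487 204.46590890709544 [[-0.011, -1.0, 0.003, -0.307], [-0.989, 0.01, -0.147, 0.529], [0.147, -0.004, -0.989, 0.818], [0.0, 0.0, 0.0, 1.0]] 0.9958801020408163
{'t': 0.1, 'q': [1.207, 0.049, 0.098, 1.622, -0.0, 1.443], 'joint_velocities': [0.001, -0.002, 0.002, 0.001, 0.0, -0.001], 'tau': [0.002, -33.985, 32.093, 0.016, -0.0, 0.0], 'tcp_pos': [0.123, 0.51, 0.404], 'ee_rot': [-0.369, -3.119, 0.003], 'ft_force': [-0.236, -0.842, -0.032], 'moment': [-0.009, 0.035, -0.016], 'gripper_force': 0.0, 'finger_gap': 1.002}
```

View pics/scene0.png

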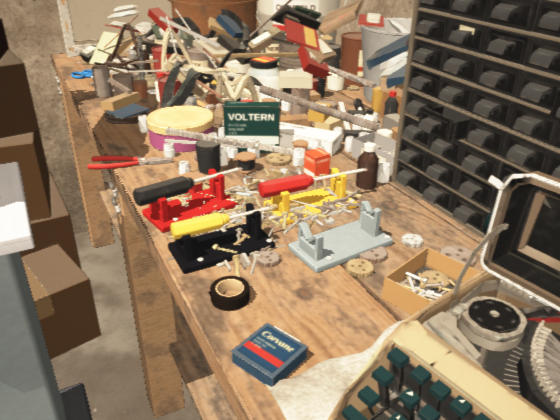

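View pics/top0.png

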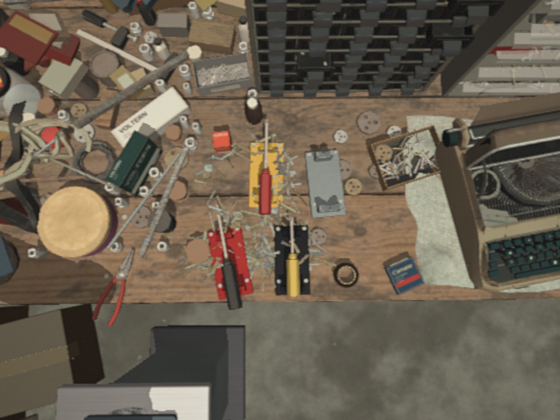

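The top view shows the black tool on the red rest (232,262), the yellow tool on the black rest (292,260), the red tool on the yellow rest (266,180), and the grey rest empty at (325,183). The orange box is at (222,140) and the tape at (346,274). All the handles point down the image, toward the robot.

```bash
cat > h.py <<'E'
import numpy as np,cv2
from workcell import ctrl
def pts(n,snap=None):
    """world point per pixel, hsv picture"""
    if snap: z=np.load(snap); p,d,K,T=z['p'],z['d'],z['K'],z['T']
    else:
        p,d=ctrl.camera(n); i=ctrl.camera_info(n); K=[i[k] for k in('fx','fy','cx','cy')]; T=np.array(i['camera_from_world'])
    v,u=np.mgrid[:420,:560]
    c=np.stack([(u-K[2])/K[0]*d,(v-K[3])/K[1]*d,d],-1)
    W=(c-T[:3,3])@T[:3,:3]
    return W,cv2.cvtColor(p,cv2.COLOR_RGB2HSV),p,(K,T)
def ray(px,KT,z):
    K,T=KT; R=T[:3,:3]; o=-R.T@T[:3,3]; r=R.T@np.array([(px[0]-K[2])/K[0],(px[1]-K[3])/K[1],1]); return o,r,o+r*(z-o[2])/r[2]
def tri(a,KA,b,KB):
    o1,r1,_=ray(a,KA,0);o2,r2,_=ray(b,KB,0)
    s=np.linalg.lstsq(np.stack([r1,-r2],1),o2-o1,rcond=None)[0]; A,B=o1+r1*s[0],o2+r2*s[1]; return (A+B)/2,np.linalg.norm(A-B)
E
python3 - <<'E'
from h import *
R={}
for n in('top','scene'):
    W,H,p,KT=pts(n,n+'0.npz'); h,s,v=[H[...,k].astype(int) for k in range(3)]
    near=(W[...,0]>.2)&(W[...,0]<.8)&(W[...,1]<0.1)&(W[...,1]>-.6)&(W[...,2]>-.02)&(W[...,2]<.15)
    bench=near&(W[...,2]<.006); print(n,'bench z',np.median(W[...,2][bench]))
    red=((h<6)|(h>174))&(s>150); yel=(h>18)&(h<32)&(s>130)&(v>110); blk=(v<55); gry=(s<60)&(v>70)
    for nm,m in(('red',red),('yel',yel),('blk',blk),('gry',gry)):
        for lo,hi in((.007,.018),(.03,.063),(.063,.09)):
            q=(m&near&(W[...,2]>lo)&(W[...,2]<hi)).astype(np.uint8)
            N,L,st,ce=cv2.connectedComponentsWithStats(q,connectivity=8)
            for k in range(1,N):
                if st[k,4]<40: continue
                P=W[L==k]; rect=cv2.minAreaRect((P[:,:2]*1000).astype(np.float32))
                print(n,nm,(lo,hi),'px',ce[k].round(),st[k,4],'c',np.round(rect[0],1),'wh',np.round(rect[1]),'ang',round(rect[2],1),'zmed/max',np.round([np.median(P[:,2])*1000,P[:,2].max()*1000],1))
E
```

```text
top bench z 0.0004496180089356385
top red (0.007, 0.018) px [239. 260.] 764 c [ 404.3 -225.2] wh [140.  36.] ang 11.0 zmed/max [12.5 17.6]
top red (0.007, 0.018) px [215. 249.] 216 c [ 433.6 -176.8] wh [62. 26.] ang 11.4 zmed/max [12.4 16.6]
top red (0.007, 0.018) px [218. 276.] 101 c [ 375.  -181.7] wh [33. 15.] ang 11.5 zmed/max [12.2 15.5]
top red (0.007, 0.018) px [119. 303.] 53 c [323.   28.7] wh [ 6. 71.] ang 75.5 zmed/max [ 9.3 13.5]
top red (0.007, 0.018) px [221. 293.] 56 c [ 340.4 -188.5] wh [28. 14.] ang 12.5 zmed/max [12.2 16.6]
top red (0.03, 0.063) px [222. 141.] 85 c [ 662.2 -192.5] wh [19. 31.] ang 14.0 zmed/max [55.5 58.7]
top red (0.03, 0.063) px [269. 189.] 52 c [ 553.7 -294.1] wh [ 4. 60.] ang 89.6 zmed/max [59.9 62.8]
top red (0.063, 0.09) px [264. 194.] 313 c [ 545.3 -284.6] wh [19. 83.] ang 89.6 zmed/max [66.5 70.4]
top yel (0.007, 0.018) px [253. 148.] 50 c [ 662.4 -258.6] wh [25. 16.] ang 0.6 zmed/max [11.7 16.3]
top yel (0.007, 0.018) px [272. 163.] 172 c [ 623.1 -301.1] wh [54. 22.] ang 5.9 zmed/max [12.4 16.9]
top yel (0.007, 0.018) px [254. 176.] 495 c [ 
[... 12325 characters left out ...]
) px [182. 133.] 141 c [446.  -47.8] wh [14. 57.] ang 71.8 zmed/max [83.2 89.9]
scene gry (0.063, 0.09) px [214. 137.] 134 c [510.7 -68.4] wh [13. 64.] ang 70.6 zmed/max [69.7 79.9]
scene gry (0.063, 0.09) px [370. 147.] 104 c [ 739.2 -258.6] wh [21. 21.] ang 50.8 zmed/max [82.  86.1]
scene gry (0.063, 0.09) px [406. 155.] 159 c [ 787.6 -299.6] wh [51. 24.] ang 82.4 zmed/max [76.9 83.8]
scene gry (0.063, 0.09) px [435. 171.] 198 c [ 787.2 -376.1] wh [23. 48.] ang 1.5 zmed/max [76.5 83.4]
scene gry (0.063, 0.09) px [161. 185.] 219 c [ 360.5 -216.1] wh [95. 16.] ang 11.6 zmed/max [68.1 70.8]
scene gry (0.063, 0.09) px [468. 189.] 215 c [ 789.3 -457.5] wh [32. 21.] ang 89.7 zmed/max [75.9 81.5]
```

```bash
python3 - <<'E'
import cv2
a=cv2.imread('pics/top0.png')[110:320,180:380]; cv2.imwrite('pics/topz.png',cv2.resize(a,None,fx=2.8,fy=2.8,interpolation=cv2.INTER_CUBIC))
E
```

```text
(no output)
```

View pics/topz.png

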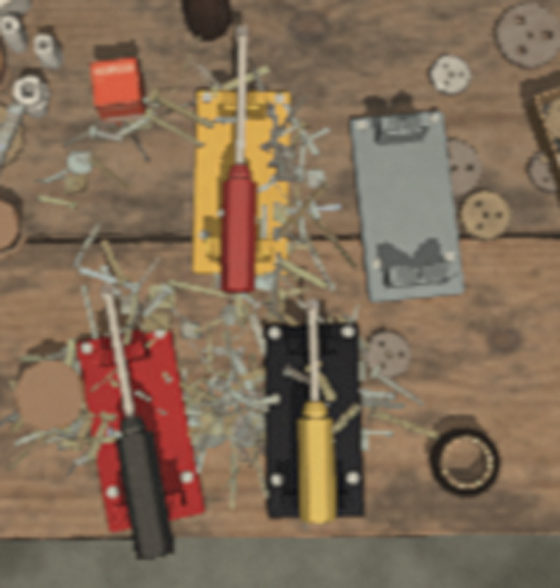

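The crop confirms this: the grey rest's wide notch is at its lower end, crop (415,270), and its narrow notch is at the top, (400,128). The other three rests point the same way. Next I fit the plates, uprights and handles from both views.

```bash
python3 - <<'E'
from h import *
V=[pts(n,n+'0.npz') for n in('top','scene')]
def masks(H):
    h,s,v=[H[...,k].astype(int) for k in range(3)]
    return dict(red=((h<6)|(h>174))&(s>150),yel=(h>18)&(h<32)&(s>130)&(v>110),blk=(v<60)|((v<75)&(s<90)),gry=(s<60)&(v>70))
M=[masks(v[1]) for v in V]
ap=dict(red=(404,-202),yel=(592,-285),blk=(409,-342),gry=(579,-417))
rest={}
for c,a in ap.items():
    P=np.concatenate([V[k][0][M[k][c]&(V[k][0][...,2]>.0095)&(V[k][0][...,2]<.0150)]*1000 for k in(0,1)])
    P=P[np.hypot(*(P[:,:2]-a).T)<90]
    # drop sparse strays
    g=np.round(P[:,:2]/6).astype(int); u,i,n=np.unique(g,axis=0,return_inverse=True,return_counts=True); P=P[n[i.ravel()]>=3]
    r=cv2.minAreaRect(P[:,:2].astype(np.float32)); b=cv2.boxPoints(r); e=[b[1]-b[0],b[2]-b[1]]; e=max(e,key=np.linalg.norm); e=e/np.linalg.norm(e); e=-e*np.sign(e[0])  # rest y toward -x
    U=np.concatenate([V[k][0][M[k][c]&(V[k][0][...,2]>.03)&(V[k][0][...,2]<.062)]*1000 for k in(0,1)]); U=U[np.hypot(*(U[:,:2]-a).T)<85]
    s=(U[:,:2]-r[0])@e; w=(U[:,:2]-r[0])@[e[1],-e[0]]
    f=lambda q:np.round([np.percentile(s[q],3),np.percentile(s[q],97),np.percentile(w[q],3),np.percentile(w[q],97),np.percentile(U[q,2],98)],1) if q.sum()>5 else None
    print(c,'ctr',np.round(r[0],1),'wh',np.round(r[1],1),'yaw',round(np.degrees(np.arctan2(-e[1],-e[0])),1),'upS',f((s<-40)),'upH',f((s>40)&(abs(w)<40)))
    rest[c]=(np.array(r[0]),e)
for c,on in(('red','yel'),('yel','blk'),('blk','red')):
    o,e=rest[on]
    for k in(0,1):
        W=V[k][0]*1000; m=M[k][c]&(W[...,2]>56)&(W[...,2]<75); m&=(np.hypot(W[...,0]-o[0],W[...,1]-o[1])<130)
        Q=W[m]; s=(Q[:,:2]-o)@e; w=(Q[:,:2]-o)@[e[1],-e[0]]; t=abs(w)<18; Q=Q[t]; s=s[t]; T=Q[Q[:,2]>np.percentile(Q[:,2],60)]
        d=cv2.fitLine(T[:,:2].astype(np.float32),cv2.DIST_HUBER,0,.01,.01).ravel()[:2]; print(c,'n',len(s),'along plate ctr',np.round([s.min(),np.percentile(s,[1,99]).round(1),s.max()][1],1),s.max().round(1),'w',np.median(w).round(1),'yaw',np.degrees(np.arctan(d[1]/d[0])).round(1),'ztop',np.percentile(Q[:,2],97).round(1))
    # two-view check: mask centroid of handle
    ce=[np.argwhere(M[k][c]&(V[k][0][...,2]>.056)&(V[k][0][...,2]<.075)&(np.hypot(V[k][0][...,0]*1000-o[0],V[k][0][...,1]*1000-o[1])<130)).mean(0)[::-1] for k in(0,1)]
    X,g=tri(ce[0],V[0][3],ce[1],V[1][3]); print('  tri',(X*1000).round(1),'gap',round(g*1000,1),'w',((X[:2]*1000-o)@[e[1],-e[0]]).round(1))
E
```

```text
red ctr [ 403.8 -201.8] wh [147.1  86.2] yaw 10.1 upS [-60.  -50.7 -22.1  14.7  60.8] upH [ 52.4  64.5 -30.1  17.8  57.4]
yel ctr [ 599.6 -284.9] wh [148.9  78.4] yaw 0.6 upS [-59.1 -49.2 -21.5  15.4  60.5] upH [ 54.8  66.4 -23.4  23.8  55. ]
blk ctr [ 410.1 -341.5] wh [149.1  76.5] yaw 0.5 upS [-58.4 -49.2 -17.5  18.9  60.8] upH [ 54.2  65.4 -24.   23.1  54.8]
gry ctr [ 577.6 -397.8] wh [151.5 137.4] yaw 4.8 upS [-59.1 -48.9 -37.7  -1.3  60. ] upH [ 54.6  66.7 -38.5   4.9  54.4]
red n 404 along plate ctr [ 3.2 95.3] 95.8 w 1.2 yaw -2.3 ztop 69.2
red n 528 along plate ctr [ 3.2 94.5] 95.0 w -5.4 yaw -0.5 ztop 66.8
  tri [ 555.  -277.9   55.7] gap 4.8 w 7.5
yel n 439 along plate ctr [-9.3 73.5] 75.1 w 1.7 yaw -2.4 ztop 66.6
yel n 498 along plate ctr [-10.8  73.6] 74.1 w -4.1 yaw 0.3 ztop 64.5
  tri [ 375.4 -340.3   58.6] gap 0.7 w 1.5
blk n 364 along plate ctr [-4.5 93.7] 94.3 w -11.4 yaw 11.8 ztop 71.1
blk n 410 along plate ctr [-2.7 93.4] 93.8 w -14.5 yaw 10.9 ztop 67.2
  tri [ 357.3 -216.1   56.6] gap 1.4 w -5.9
```

The fits agree with the text: plates 76x150 mm, upright tops at 54 and 61 mm, handle tops at 66 to 70 mm. Each origin sits 9 mm toward the shank end from its plate centre. Next is the path planner.

```bash
cat > plan.py <<'E'
from h import *
from scipy.spatial.transform import Rotation as Ro
REST=dict(red=(.4135,-.2045,11.2),black=(.419,-.3405,.2),yellow=(.6086,-.2863,-.8),grey=(.5875,-.4166,4.8))
G=dict(red=.045,black=.045,yellow=.041)
def at(rest,tool,z):
    x,y,a=REST[rest]; r=np.radians(a); return (x-G[tool]*np.cos(r),y-G[tool]*np.sin(r),z,a)
def pose(x,y,z,a): return np.array([x,y,z]),Ro.from_euler('z',a,degrees=True)*Ro.from_matrix(np.diag([-1,1,-1.]))
def plan(wps,start=None):
    if start is None:
        s=ctrl.observe(); p,R=np.array(s['tcp_pos']),Ro.from_rotvec(s['ee_rot'])
    else: p,R=pose(*start)
    for w in wps:
        P,Q=pose(*w); d=R.inv().apply(P-p); t=(R.inv()*Q).as_rotvec(); k=int(np.ceil(max(abs(d))/.12-.01))or 1
        n=max(np.linalg.norm(d)/k/.04,np.degrees(np.linalg.norm(t))/7)
        print(np.round(w,3),f'{k}x', np.round(d/k/.12,3).tolist(),np.round(t/2,3).tolist(),'(turn on 1st call: recompute)' if k>1 and np.linalg.norm(t)>.003 else '','rows>=%.1f'%n)
        p,R=P,Q
def now():
    s=ctrl.observe(); R=Ro.from_rotvec(s['ee_rot']); e=R.as_matrix()
    print('t',round(s['t'],2),'tcp',np.round(s['tcp_pos'],4),'yaw',round(np.degrees(np.arctan2(-e[1,0],-e[0,0])),2),'zdown',np.round(e[:,2],3),'q',np.round(s['q'],2),'gap',np.round(s['finger_gap']*85.4,1),'gf',s['gripper_force'],'F',np.round(s['ft_force'],1))
E
python3 - <<'E'
from plan import *
W=pts('top','top0.npz')[0]; 
for y0 in np.arange(-.55,.45,.1):
    q=(W[...,1]>y0)&(W[...,1]<y0+.1)&(W[...,0]>.25)&(W[...,0]<.75); print(round(y0,2),'maxz',W[...,2][q].max().round(3) if q.any() else None)
now()
plan([(.123,.51,.405,.2),(.24,.40,.405,.2),(.36,.28,.405,.2),(.40,-.08,.385,.2),at('black','yellow',.285),at('black','yellow',.206)])
E
```

```text
-0.55 maxz 0.039
-0.45 maxz 0.393
-0.35 maxz 0.888
-0.25 maxz 0.086
-0.15 maxz 0.09
-0.05 maxz 0.11
0.05 maxz 0.134
0.15 maxz 0.142
0.25 maxz 0.11
0.35 maxz -0.541
t 0.1 tcp [0.1226 0.5103 0.4036] yaw -13.51 zdown [-0.001 -0.002 -1.   ] q [ 1.21  0.05  0.1   1.62 -0.    1.44] gap 85.5 gf 0.0 F [-0.2 -0.8 -0. ]
[0.123 0.51  0.405 0.2  ] 1x [-0.004, -0.002, -0.012] [-0.001, -0.0, -0.12]  rows>=2.0
[0.24  0.4   0.405 0.2  ] 1x [-0.972, -0.92, 0.0] [0.0, 0.0, 0.0]  rows>=4.0
[0.36  0.28  0.405 0.2  ] 1x [-0.997, -1.003, 0.0] [0.0, 0.0, 0.0]  rows>=4.2
[ 0.4   -0.08   0.385  0.2  ] 3x [-0.108, -1.0, 0.056] [0.0, 0.0, 0.0]  rows>=3.0
[ 0.378 -0.341  0.285  0.2  ] 3x [0.064, -0.724, 0.278] [0.0, 0.0, 0.0]  rows>=2.3
[ 0.378 -0.341  0.206  0.2  ] 1x [0.0, 0.0, 0.658] [0.0, 0.0, 0.0]  rows>=2.0
```

Emit:
move_arm(rows=[[[0,0,0],[0,0,-0.12]],[[0,0,0],[0,0,-0.12]],[[0,0,0],[0,0,-0.12]]], fingers=60, newtons=40)

```text
t: 0.35
tcp_pos: [0.1226, 0.5103, 0.404]
ee_rot: [0.01, -3.141, 0.002]
ft_force: [0.2, 0.1, -0.1]
finger_gap: 0.704
gripper_force: 0.0
```

Emit:
move_arm(rows=[[[-0.25,-0.23,0],[0,0,0]],[[-0.5,-0.46,0],[0,0,0]],[[-0.75,-0.7,0],[0,0,0]],[[-0.97,-0.92,0],[0,0,0]],[[-0.97,-0.92,0],[0,0,0]]])

```text
t: 0.77
tcp_pos: [0.2431, 0.397, 0.4044]
ee_rot: [0.01, 3.139, -0.005]
ft_force: [0.2, 0.4, 0.6]
finger_gap: 0.702
gripper_force: 0.0
```

```bash
python3 -c "
from plan import *
now();plan([(.36,.28,.405,.2),(.40,-.08,.385,.2),at('black','yellow',.285),at('black','yellow',.206)])"
```

```text
t 0.77 tcp [0.2431 0.397  0.4044] yaw -0.36 zdown [ 0.002 -0.003 -1.   ] q [ 0.88 -0.11 -0.05  1.63 -0.    0.88] gap 59.9 gf 0.0 F [0.2 0.4 0.6]
[0.36  0.28  0.405 0.2  ] 1x [-0.981, -0.969, 0.001] [-0.002, 0.001, -0.005]  rows>=4.1
[ 0.4   -0.08   0.385  0.2  ] 3x [-0.108, -1.0, 0.056] [0.0, 0.0, 0.0]  rows>=3.0
[ 0.378 -0.341  0.285  0.2  ] 3x [0.064, -0.724, 0.278] [0.0, 0.0, 0.0]  rows>=2.3
[ 0.378 -0.341  0.206  0.2  ] 1x [0.0, 0.0, 0.658] [0.0, 0.0, 0.0]  rows>=2.0
```

Emit:
move_arm(rows=[[[-0.25,-0.25,0],[0,0,0]],[[-0.5,-0.5,0],[0,0,0]],[[-0.75,-0.75,0],[0,0,0]],[[-1,-1,0],[0,0,0]]])

```text
t: 1.1
tcp_pos: [0.3585, 0.2821, 0.4046]
ee_rot: [0.004, -3.142, -0.0]
ft_force: [0.9, 0.8, -0.3]
finger_gap: 0.7
gripper_force: 0.0
```

Emit:
move_arm(rows=[[[-0.04,-0.33,0.02],[0,0,0]],[[-0.08,-0.66,0.04],[0,0,0]],[[-0.1,-1,0.06],[0,0,0]]])

```text
t: 1.35
tcp_pos: [0.3707, 0.1619, 0.397]
ee_rot: [0.003, -3.141, 0.0]
ft_force: [0.8, -0.8, -0.4]
finger_gap: 0.699
gripper_force: 0.0
```

Emit:
move_arm(rows=[[[-0.04,-0.33,0.02],[0,0,0]],[[-0.08,-0.66,0.04],[0,0,0]],[[-0.1,-1,0.06],[0,0,0]]])

```text
t: 1.6
tcp_pos: [0.3827, 0.0419, 0.39]
ee_rot: [-0.003, 3.141, 0.001]
ft_force: [0.6, -0.5, -0.2]
finger_gap: 0.702
gripper_force: 0.0
```

Emit:
move_arm(rows=[[[-0.04,-0.33,0.02],[0,0,0]],[[-0.08,-0.66,0.04],[0,0,0]],[[-0.1,-1,0.06],[0,0,0]]])

```text
t: 1.85
tcp_pos: [0.3953, -0.0782, 0.3829]
ee_rot: [-0.002, 3.141, 0.0]
ft_force: [1.2, 0.5, -0.0]
finger_gap: 0.699
gripper_force: 0.0
```

Emit:
move_arm(rows=[[[0.03,-0.33,0],[0,0,0]],[[0.05,-0.66,0.1],[0,0,0]],[[0.07,-1,0.2],[0,0,0]]])

```text
t: 2.1
tcp_pos: [0.3873, -0.1976, 0.3597]
ee_rot: [-0.002, 3.14, -0.001]
ft_force: [0.7, 0.3, 0.2]
finger_gap: 0.703
gripper_force: 0.0
```

Emit:
move_arm(rows=[[[0.03,-0.33,0.1],[0,0,0]],[[0.05,-0.66,0.2],[0,0,0]],[[0.07,-1,0.3],[0,0,0]],[[0.07,-1,0.3],[0,0,0]]])

```text
t: 2.43
tcp_pos: [0.3784, -0.3207, 0.3195]
ee_rot: [-0.008, -3.138, -0.0]
ft_force: [0.6, 1.1, -0.8]
finger_gap: 0.705
gripper_force: 0.0
```

```bash
python3 -c "
from plan import *
now();plan([at('black','yellow',.285),at('black','yellow',.206)])"
```

```text
t 2.43 tcp [ 0.3784 -0.3207  0.3195] yaw -0.29 zdown [-0.004  0.    -1.   ] q [-0.84 -0.03 -0.15  1.45 -0.   -0.83] gap 60.2 gf 0.0 F [ 0.6  1.1 -0.8]
[ 0.378 -0.341  0.285  0.2  ] 1x [0.002, -0.166, 0.287] [0.0, -0.002, -0.004]  rows>=1.0
[ 0.378 -0.341  0.206  0.2  ] 1x [0.0, 0.0, 0.658] [0.0, 0.0, 0.0]  rows>=2.0
```

Emit:
move_arm(rows=[[[0,-0.17,0.15],[0,0,0]],[[0,-0.17,0.29],[0,0,0]],[[0,-0.17,0.29],[0,0,0]],[[0,-0.17,0.29],[0,0,0]]])

```text
t: 2.77
tcp_pos: [0.3795, -0.3353, 0.2873]
ee_rot: [0.004, -3.139, -0.005]
ft_force: [-0.2, -0.3, 0.5]
finger_gap: 0.7
gripper_force: 0.0
```

```bash
python3 -c "
from plan import *
now();plan([at('black','yellow',.206),at('black','yellow',.290),at('grey','yellow',.290),at('grey','yellow',.207)])
p,d=ctrl.camera('scene');cv2.imwrite('pics/s1.png',cv2.resize(p[130:310,100:400,::-1],None,fx=2.5,fy=2.5))"
```

```text
t 2.77 tcp [ 0.3795 -0.3353  0.2873] yaw 0.16 zdown [-0.002  0.003 -1.   ] q [-0.86  0.01 -0.17  1.39  0.   -0.86] gap 59.8 gf 0.0 F [-0.2 -0.3  0.5]
[ 0.378 -0.341  0.206  0.2  ] 1x [0.011, -0.047, 0.677] [0.002, -0.001, -0.0]  rows>=2.0
[ 0.378 -0.341  0.29   0.2  ] 1x [0.0, 0.0, -0.7] [0.0, 0.0, 0.0]  rows>=2.1
[ 0.547 -0.42   0.29   4.8  ] 2x [-0.702, -0.333, 0.0] [0.0, 0.0, -0.04] (turn on 1st call: recompute) rows>=2.3
[ 0.547 -0.42   0.207  4.8  ] 1x [0.0, 0.0, 0.692] [0.0, 0.0, 0.0]  rows>=2.1
```

View pics/s1.png

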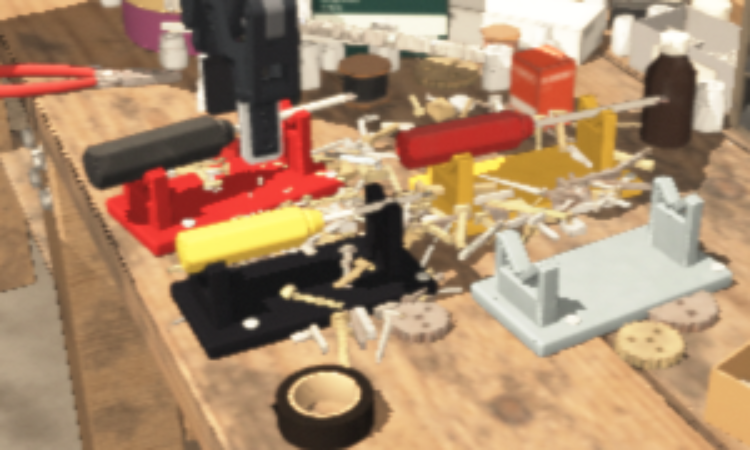

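The gripper is above the yellow handle, with its finger at crop (262,130), and the path down is clear. Now descending.

Emit:
move_arm(rows=[[[0.01,-0.05,0.15],[0,0,0]],[[0.01,-0.05,0.3],[0,0,0]],[[0.01,-0.05,0.3],[0,0,0]],[[0.01,-0.05,0.3],[0,0,0]]])

```text
t: 3.15
tcp_pos: [0.3787, -0.3414, 0.253]
ee_rot: [0.007, -3.141, -0.001]
ft_force: [0.5, -0.7, 0.6]
finger_gap: 0.705
gripper_force: 0.0
```

```bash
python3 -c "
from plan import *
now();plan([at('black','yellow',.206)])"
```

```text
t 3.15 tcp [ 0.3787 -0.3414  0.253 ] yaw 0.27 zdown [-0.     0.001 -1.   ] q [-0.87  0.03 -0.22  1.32  0.   -0.87] gap 60.2 gf 0.0 F [ 0.5 -0.7  0.6]
[ 0.378 -0.341  0.206  0.2  ] 1x [0.005, 0.006, 0.391] [0.0, -0.0, 0.001]  rows>=1.2
```

Emit:
move_arm(rows=[[[0,0,0.13],[0,0,0]],[[0,0,0.26],[0,0,0]],[[0,0,0.39],[0,0,0]],[[0,0,0.39],[0,0,0]]])

```text
t: 3.48
tcp_pos: [0.3783, -0.3412, 0.2047]
ee_rot: [0.007, -3.14, -0.004]
ft_force: [-1.0, 0.9, -1.0]
finger_gap: 0.704
gripper_force: 0.0
```

Emit:
move_arm(rows=[[[0,0,0],[0,0,0]],[[0,0,0],[0,0,0]],[[0,0,0],[0,0,0]],[[0,0,0],[0,0,0]],[[0,0,0],[0,0,0]],[[0,0,0],[0,0,0]],[[0,0,0],[0,0,0]],[[0,0,0],[0,0,0]]], fingers=10, newtons=50)

```text
t: 4.15
tcp_pos: [0.3791, -0.3396, 0.2079]
ee_rot: [-0.01, 3.139, 0.012]
ft_force: [0.6, 11.5, 8.3]
finger_gap: 0.265
gripper_force: 48.5
```

```bash
python3 -c "
from plan import *
now();plan([at('black','yellow',.290),at('grey','yellow',.290),at('grey','yellow',.207)],at('black','yellow',.206))"
```

```text
t 4.15 tcp [ 0.3791 -0.3396  0.2079] yaw 0.36 zdown [ 0.003  0.008 -1.   ] q [-0.86  0.06 -0.28  1.23  0.01 -0.87] gap 22.6 gf 48.503857254981995 F [ 0.6 11.5  8.3]
[ 0.378 -0.341  0.29   0.2  ] 1x [0.0, 0.0, -0.7] [0.0, 0.0, 0.0]  rows>=2.1
[ 0.547 -0.42   0.29   4.8  ] 2x [-0.702, -0.333, 0.0] [0.0, 0.0, -0.04] (turn on 1st call: recompute) rows>=2.3
[ 0.547 -0.42   0.207  4.8  ] 1x [0.0, 0.0, 0.692] [0.0, 0.0, 0.0]  rows>=2.1
```

Emit:
move_arm(rows=[[[0,0,-0.1],[0,0,0]],[[0,0,-0.3],[0,0,0]],[[0,0,-0.5],[0,0,0]],[[0,0,-0.7],[0,0,0]],[[0,0,-0.7],[0,0,0]]])

```text
t: 4.57
tcp_pos: [0.3801, -0.3442, 0.2977]
ee_rot: [-0.006, 3.133, -0.017]
ft_force: [0.5, -0.9, 0.9]
finger_gap: 0.262
gripper_force: 49.0
```

Emit:
move_arm(rows=[[[-0.2,-0.1,0],[0,0,0]],[[-0.4,-0.2,0],[0,0,0]],[[-0.6,-0.3,0],[0,0,0]],[[-0.7,-0.33,0],[0,0,0]]])

```text
t: 4.9
tcp_pos: [0.4648, -0.3831, 0.2905]
ee_rot: [-0.006, 3.139, -0.005]
ft_force: [-0.2, 0.1, -1.0]
finger_gap: 0.269
gripper_force: 49.1
```

```bash
python3 -c "
from plan import *
now();plan([at('grey','yellow',.290),at('grey','yellow',.207)])"
```

```text
t 4.9 tcp [ 0.4648 -0.3831  0.2905] yaw 0.23 zdown [ 0.003 -0.003 -1.   ] q [-0.8   0.25  0.1   1.41 -0.   -0.8 ] gap 23.0 gf 49.08820688724518 F [-0.2  0.1 -1. ]
[ 0.547 -0.42   0.29   4.8  ] 1x [-0.681, -0.31, 0.007] [-0.002, 0.001, -0.04]  rows>=2.2
[ 0.547 -0.42   0.207  4.8  ] 1x [0.0, 0.0, 0.692] [0.0, 0.0, 0.0]  rows>=2.1
```

Emit:
move_arm(rows=[[[-0.2,-0.1,0],[0,0,-0.01]],[[-0.4,-0.2,0],[0,0,-0.02]],[[-0.6,-0.28,0],[0,0,-0.03]],[[-0.68,-0.31,0],[0,0,-0.04]],[[-0.68,-0.31,0],[0,0,-0.04]],[[-0.68,-0.31,0],[0,0,-0.04]]])

```text
t: 5.4
tcp_pos: [0.5447, -0.4185, 0.2897]
ee_rot: [0.132, -3.138, 0.0]
ft_force: [0.8, 1.3, -1.2]
finger_gap: 0.264
gripper_force: 49.1
```

```bash
python3 -c "
from plan import *
now();plan([at('grey','yellow',.225),at('grey','yellow',.207)])
p,d=ctrl.camera('scene');cv2.imwrite('pics/s2.png',cv2.resize(p[130:310,150:450,::-1],None,fx=2.5,fy=2.5))"
```

```text
t 5.4 tcp [ 0.5447 -0.4185  0.2897] yaw 4.81 zdown [-0. -0. -1.] q [-0.75  0.48  0.39  1.48 -0.   -0.84] gap 22.6 gf 49.14393872022629 F [ 0.8  1.3 -1.2]
[ 0.547 -0.42   0.225  4.8  ] 1x [-0.015, -0.014, 0.539] [-0.0, -0.0, 0.0]  rows>=1.6
[ 0.547 -0.42   0.207  4.8  ] 1x [0.0, 0.0, 0.15] [0.0, 0.0, 0.0]  rows>=0.5
```

View pics/s2.png

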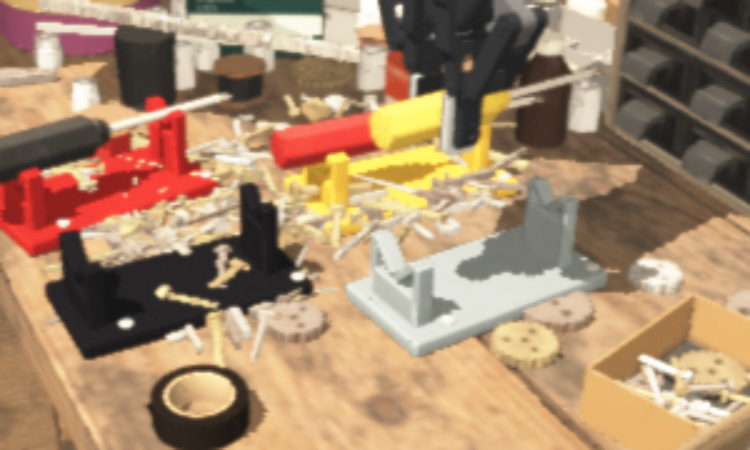

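The yellow tool is held level at crop (440,125), above the grey rest. Now lowering it.

Emit:
move_arm(rows=[[[-0.01,-0.01,0.15],[0,0,0]],[[-0.01,-0.01,0.3],[0,0,0]],[[-0.01,-0.01,0.45],[0,0,0]],[[-0.01,-0.01,0.55],[0,0,0]],[[-0.01,-0.01,0.62],[0,0,0]],[[-0.01,-0.01,0.67],[0,0,0]],[[-0.01,-0.01,0.69],[0,0,0]],[[-0.01,-0.01,0.69],[0,0,0]]])

```text
t: 6.12
tcp_pos: [0.545, -0.4188, 0.2087]
ee_rot: [0.132, -3.138, -0.002]
ft_force: [-3.5, 2.9, 2.8]
finger_gap: 0.266
gripper_force: 49.4
```

```bash
python3 -c "
from plan import *
now()"
```

```text
t 6.12 tcp [ 0.545  -0.4188  0.2087] yaw 4.82 zdown [-0.001  0.001 -1.   ] q [-0.75  0.51  0.27  1.33 -0.   -0.84] gap 22.7 gf 49.43616047501564 F [-3.5  2.9  2.8]
```

Emit:
move_arm(rows=[[[0,0,0],[0,0,0]],[[0,0,0],[0,0,0]],[[0,0,0],[0,0,0]],[[0,0,0],[0,0,0]],[[0,0,0],[0,0,0]],[[0,0,0],[0,0,0]]], fingers=60)

```text
t: 6.62
tcp_pos: [0.5458, -0.4195, 0.207]
ee_rot: [-0.132, 3.139, -0.0]
ft_force: [-0.5, -0.3, -0.6]
finger_gap: 0.702
gripper_force: 0.0
```

Emit:
move_arm(rows=[[[0,0,-0.2],[0,0,0]],[[0,0,-0.4],[0,0,0]],[[0,0,-0.7],[0,0,0]],[[0,0,-0.7],[0,0,0]]])

```text
t: 6.95
tcp_pos: [0.5472, -0.4207, 0.2999]
ee_rot: [-0.132, 3.129, -0.015]
ft_force: [-0.1, 0.0, 3.5]
finger_gap: 0.704
gripper_force: 0.0
```

```bash
python3 -c "
from plan import *
now();plan([(.48,-.318,.29,4.8),at('red','black',.29),at('red','black',.207)])"
```

```text
t 6.95 tcp [ 0.5472 -0.4207  0.2999] yaw 4.83 zdown [ 0.01  -0.009 -1.   ] q [-0.75  0.48  0.41  1.49 -0.   -0.84] gap 60.1 gf 0.0 F [-0.1  0.   3.5]
[ 0.48  -0.318  0.29   4.8  ] 1x [0.487, 0.901, 0.069] [-0.005, 0.004, 0.0]  rows>=3.1
[ 0.369 -0.213  0.29  11.2  ] 1x [0.846, 0.947, 0.0] [0.0, 0.0, -0.056]  rows>=3.8
[ 0.369 -0.213  0.207 11.2  ] 1x [0.0, 0.0, 0.692] [0.0, 0.0, 0.0]  rows>=2.1
```

Emit:
move_arm(rows=[[[0.12,0.22,0],[0,0,0]],[[0.24,0.45,0],[0,0,0]],[[0.36,0.67,0],[0,0,0]],[[0.48,0.9,0],[0,0,0]]])

```text
t: 7.28
tcp_pos: [0.4786, -0.3159, 0.2908]
ee_rot: [-0.132, 3.138, -0.001]
ft_force: [0.8, 0.1, -0.1]
finger_gap: 0.699
gripper_force: 0.0
```

Emit:
move_arm(rows=[[[0.2,0.22,0],[0,0,-0.015]],[[0.4,0.45,0],[0,0,-0.03]],[[0.6,0.67,0],[0,0,-0.045]],[[0.8,0.9,0],[0,0,-0.056]],[[0.85,0.95,0.1],[0,0,-0.056]],[[0.85,0.95,0.2],[0,0,-0.056]],[[0.85,0.95,0.2],[0,0,-0.056]],[[0.85,0.95,0.2],[0,0,-0.056]]])

```text
t: 7.95
tcp_pos: [0.3682, -0.2119, 0.2662]
ee_rot: [0.307, -3.126, -0.001]
ft_force: [0.6, 1.1, 0.2]
finger_gap: 0.703
gripper_force: 0.0
```

```bash
python3 -c "
from plan import *
now();plan([at('red','black',.206)])
W,H,p,_=pts('scene'); m=(H[...,0]>18)&(H[...,0]<32)&(H[...,1]>130)&(H[...,2]>110)&(W[...,2]>.05)&(W[...,2]<.08)&(W[...,1]<-.36);P=W[m];print('yellow on grey',np.round([P[:,0].min(),P[:,0].max(),np.median(P[:,1]),P[:,2].max()],4),len(P))"
```

```text
t 7.95 tcp [ 0.3682 -0.2119  0.2662] yaw 11.23 zdown [-0.001  0.    -1.   ] q [-0.68 -0.2  -0.41  1.36 -0.   -0.88] gap 60.0 gf 0.0 F [0.6 1.1 0.2]
[ 0.369 -0.213  0.206 11.2  ] 1x [-0.007, -0.013, 0.502] [0.0, -0.0, 0.0]  rows>=1.5
yellow on grey [ 0.5005  0.5876 -0.4266  0.0659] 616
```

Emit:
move_arm(rows=[[[-0.01,-0.01,0.13],[0,0,0]],[[-0.01,-0.01,0.26],[0,0,0]],[[-0.01,-0.01,0.4],[0,0,0]],[[-0.01,-0.01,0.5],[0,0,0]],[[-0.01,-0.01,0.5],[0,0,0]]])

```text
t: 8.42
tcp_pos: [0.3692, -0.2126, 0.2047]
ee_rot: [0.307, -3.123, -0.005]
ft_force: [-0.6, -0.1, -0.1]
finger_gap: 0.702
gripper_force: 0.0
```

Emit:
move_arm(rows=[[[0,0,0],[0,0,0]],[[0,0,0],[0,0,0]],[[0,0,0],[0,0,0]],[[0,0,0],[0,0,0]],[[0,0,0],[0,0,0]],[[0,0,0],[0,0,0]],[[0,0,0],[0,0,0]],[[0,0,0],[0,0,0]]], fingers=10, newtons=50)

```text
t: 9.08
tcp_pos: [0.3696, -0.211, 0.2084]
ee_rot: [-0.309, 3.125, 0.009]
ft_force: [-1.3, 9.2, 5.9]
finger_gap: 0.318
gripper_force: 48.8
```

```bash
python3 -c "
from plan import *
now();plan([at('red','black',.29),at('black','black',.290),at('black','black',.207)],at('red','black',.206))"
```

```text
t 9.08 tcp [ 0.3696 -0.211   0.2084] yaw 11.3 zdown [ 0.001  0.006 -1.   ] q [-0.68 -0.16 -0.5   1.24  0.01 -0.88] gap 27.2 gf 48.76005470752716 F [-1.3  9.2  5.9]
[ 0.369 -0.213  0.29  11.2  ] 1x [0.0, 0.0, -0.7] [0.0, 0.0, 0.0]  rows>=2.1
[ 0.374 -0.341  0.29   0.2  ] 2x [0.084, -0.525, 0.0] [0.0, 0.0, 0.096] (turn on 1st call: recompute) rows>=1.6
[ 0.374 -0.341  0.207  0.2  ] 1x [0.0, 0.0, 0.692] [0.0, 0.0, 0.0]  rows>=2.1
```

Emit:
move_arm(rows=[[[0,0,-0.1],[0,0,0]],[[0,0,-0.3],[0,0,0]],[[0,0,-0.5],[0,0,0]],[[0,0,-0.7],[0,0,0]],[[0,0,-0.7],[0,0,0]]])

```text
t: 9.5
tcp_pos: [0.3714, -0.2141, 0.2978]
ee_rot: [-0.307, 3.118, -0.013]
ft_force: [2.1, -1.0, -0.6]
finger_gap: 0.317
gripper_force: 49.3
```

Emit:
move_arm(rows=[[[0.02,-0.15,0],[0,0,0]],[[0.05,-0.3,0],[0,0,0]],[[0.08,-0.45,0],[0,0,0]],[[0.09,-0.53,0],[0,0,0]],[[0.09,-0.53,0],[0,0,0]]])

```text
t: 9.92
tcp_pos: [0.3715, -0.2787, 0.2913]
ee_rot: [-0.304, 3.126, -0.002]
ft_force: [-0.1, -0.6, -1.5]
finger_gap: 0.323
gripper_force: 49.4
```

```bash
sed -i 's/^REST=.*/REST=dict(red=(.4135,-.203,11.2),black=(.419,-.339,.2),yellow=(.6086,-.2848,-.8),grey=(.5875,-.4151,4.8))/' plan.py; python3 -c "
from plan import *
now();plan([at('black','black',.290),at('black','black',.208)])"
```

```text
t 9.92 tcp [ 0.3715 -0.2787  0.2913] yaw 11.12 zdown [ 0.001 -0.001 -1.   ] q [-0.79 -0.11 -0.28  1.4  -0.   -0.98] gap 27.6 gf 49.35553282499313 F [-0.1 -0.6 -1.5]
[ 0.374 -0.339  0.29   0.2  ] 1x [0.077, -0.498, 0.012] [-0.001, 0.0, 0.095]  rows>=1.6
[ 0.374 -0.339  0.208  0.2  ] 1x [0.0, 0.0, 0.683] [0.0, 0.0, 0.0]  rows>=2.0
```

Emit:
move_arm(rows=[[[0.02,-0.15,0.01],[0,0,0.03]],[[0.05,-0.3,0.01],[0,0,0.06]],[[0.07,-0.45,0.01],[0,0,0.09]],[[0.08,-0.5,0.01],[0,0,0.095]],[[0.08,-0.5,0.01],[0,0,0.095]],[[0.08,-0.5,0.01],[0,0,0.095]]])

```text
t: 10.42
tcp_pos: [0.3735, -0.337, 0.2896]
ee_rot: [0.012, -3.141, -0.003]
ft_force: [-0.9, 0.5, -0.8]
finger_gap: 0.318
gripper_force: 49.4
```

```bash
python3 -c "
from plan import *
now();plan([at('black','black',.208)])"
```

```text
t 10.42 tcp [ 0.3735 -0.337   0.2896] yaw 0.43 zdown [-0.     0.002 -1.   ] q [-0.87 -0.   -0.18  1.39  0.   -0.88] gap 27.2 gf 49.43314254283905 F [-0.9  0.5 -0.8]
[ 0.374 -0.339  0.208  0.2  ] 1x [-0.004, -0.019, 0.68] [0.001, -0.0, 0.002]  rows>=2.0
```

Emit:
move_arm(rows=[[[0,-0.02,0.15],[0,0,0]],[[0,-0.02,0.3],[0,0,0]],[[0,-0.02,0.45],[0,0,0]],[[0,-0.02,0.55],[0,0,0]],[[0,-0.02,0.62],[0,0,0]],[[0,-0.02,0.66],[0,0,0]],[[0,-0.02,0.68],[0,0,0]],[[0,-0.02,0.68],[0,0,0]]])

```text
t: 11.08
tcp_pos: [0.3733, -0.3391, 0.209]
ee_rot: [0.011, -3.141, -0.004]
ft_force: [-2.9, 3.6, 2.1]
finger_gap: 0.32
gripper_force: 49.7
```

Emit:
move_arm(rows=[[[0,0,0],[0,0,0]],[[0,0,0],[0,0,0]],[[0,0,0],[0,0,0]],[[0,0,0],[0,0,0]],[[0,0,0],[0,0,0]],[[0,0,0],[0,0,0]]], fingers=60)

```text
t: 11.58
tcp_pos: [0.3736, -0.3403, 0.2083]
ee_rot: [-0.01, 3.141, -0.0]
ft_force: [-0.3, 0.0, -0.3]
finger_gap: 0.701
gripper_force: 0.0
```

Emit:
move_arm(rows=[[[0,0,-0.2],[0,0,0]],[[0,0,-0.4],[0,0,0]],[[0,0,-0.7],[0,0,0]],[[0,0,-0.7],[0,0,0]],[[0,0,-0.7],[0,0,0]]])

```text
t: 12.0
tcp_pos: [0.3744, -0.3412, 0.2953]
ee_rot: [-0.01, 3.137, -0.008]
ft_force: [-0.5, 0.6, 0.1]
finger_gap: 0.701
gripper_force: 0.0
```

```bash
python3 -c "
from plan import *
now();plan([(.47,-.31,.29,.2),at('yellow','red',.29),at('yellow','red',.205)])"
```

```text
t 12.0 tcp [ 0.3744 -0.3412  0.2953] yaw 0.35 zdown [ 0.004 -0.005 -1.   ] q [-0.87 -0.   -0.17  1.4  -0.   -0.88] gap 59.8 gf 0.0 F [-0.5  0.6  0.1]
[ 0.47 -0.31  0.29  0.2 ] 1x [-0.798, 0.255, 0.046] [-0.003, 0.002, 0.001]  rows>=2.5
[ 0.564 -0.284  0.29  -0.8  ] 1x [-0.781, 0.213, 0.0] [0.0, 0.0, 0.009]  rows>=2.4
[ 0.564 -0.284  0.205 -0.8  ] 1x [0.0, 0.0, 0.708] [0.0, 0.0, 0.0]  rows>=2.1
```

Emit:
move_arm(rows=[[[-0.25,0.08,0],[0,0,0]],[[-0.5,0.16,0],[0,0,0]],[[-0.8,0.25,0],[0,0,0]]])

```text
t: 12.25
tcp_pos: [0.4692, -0.3094, 0.2907]
ee_rot: [0.006, -3.139, -0.002]
ft_force: [0.8, -0.5, 0.2]
finger_gap: 0.706
gripper_force: 0.0
```

Emit:
move_arm(rows=[[[-0.25,0.07,0],[0,0,0.009]],[[-0.5,0.14,0],[0,0,0.009]],[[-0.78,0.21,0.1],[0,0,0.009]],[[-0.78,0.21,0.2],[0,0,0.009]],[[-0.78,0.21,0.2],[0,0,0.009]],[[-0.78,0.21,0.2],[0,0,0.009]]])

```text
t: 12.75
tcp_pos: [0.5618, -0.2832, 0.2651]
ee_rot: [-0.018, -3.136, -0.005]
ft_force: [0.5, -0.3, -0.6]
finger_gap: 0.701
gripper_force: 0.0
```

```bash
python3 -c "
from plan import *
now();plan([at('yellow','red',.205)])"
```

```text
t 12.75 tcp [ 0.5618 -0.2832  0.2651] yaw -0.65 zdown [-0.006  0.003 -1.   ] q [-0.57  0.33  0.15  1.39 -0.   -0.56] gap 59.9 gf 0.0 F [ 0.5 -0.3 -0.6]
[ 0.564 -0.284  0.205 -0.8  ] 1x [-0.018, -0.01, 0.501] [0.001, -0.003, 0.001]  rows>=1.5
```

Emit:
move_arm(rows=[[[-0.01,0,0.13],[0,0,0]],[[-0.01,0,0.26],[0,0,0]],[[-0.01,0,0.4],[0,0,0]],[[-0.01,0,0.5],[0,0,0]],[[-0.01,0,0.5],[0,0,0]]])

```text
t: 13.17
tcp_pos: [0.5618, -0.2837, 0.2053]
ee_rot: [-0.021, -3.137, -0.005]
ft_force: [-1.1, 0.6, -0.1]
finger_gap: 0.7
gripper_force: 0.0
```

Emit:
move_arm(rows=[[[0,0,0],[0,0,0]],[[0,0,0],[0,0,0]],[[0,0,0],[0,0,0]],[[0,0,0],[0,0,0]],[[0,0,0],[0,0,0]],[[0,0,0],[0,0,0]],[[0,0,0],[0,0,0]],[[0,0,0],[0,0,0]]], fingers=10, newtons=50)

```text
t: 13.83
tcp_pos: [0.5644, -0.2829, 0.2103]
ee_rot: [0.017, 3.14, 0.003]
ft_force: [-2.6, 4.5, 4.0]
finger_gap: 0.292
gripper_force: 48.9
```

Emit:
move_arm(rows=[[[0,0,-0.1],[0,0,0]],[[0,0,-0.3],[0,0,0]],[[0,0,-0.5],[0,0,0]],[[0,0,-0.7],[0,0,0]],[[0,0,-0.7],[0,0,0]],[[0,0,-0.7],[0,0,0]]])

```text
t: 14.33
tcp_pos: [0.565, -0.2848, 0.296]
ee_rot: [0.019, 3.136, -0.007]
ft_force: [-0.6, -0.2, -2.2]
finger_gap: 0.29
gripper_force: 49.2
```

```bash
python3 -c "
from plan import *
now();plan([(.47,-.24,.29,-.8),at('red','red',.29),at('red','red',.207)])"
```

```text
t 14.33 tcp [ 0.565  -0.2848  0.296 ] yaw -0.68 zdown [ 0.006 -0.005 -1.   ] q [-0.57  0.33  0.2   1.44 -0.   -0.56] gap 24.8 gf 49.16417361237109 F [-0.6 -0.2 -2.2]
[ 0.47 -0.24  0.29 -0.8 ] 1x [0.796, 0.364, 0.043] [-0.002, 0.003, 0.001]  rows>=2.6
[ 0.369 -0.212  0.29  11.2  ] 1x [0.842, 0.224, 0.0] [0.0, 0.0, -0.105]  rows>=2.6
[ 0.369 -0.212  0.207 11.2  ] 1x [0.0, 0.0, 0.692] [0.0, 0.0, 0.0]  rows>=2.1
```

Emit:
move_arm(rows=[[[0.2,0.09,0],[0,0,0]],[[0.4,0.18,0],[0,0,0]],[[0.6,0.27,0],[0,0,0]],[[0.8,0.36,0],[0,0,0]]])

```text
t: 14.67
tcp_pos: [0.4671, -0.2389, 0.2902]
ee_rot: [-0.019, -3.139, -0.002]
ft_force: [0.1, 0.4, -1.0]
finger_gap: 0.292
gripper_force: 49.2
```

Emit:
move_arm(rows=[[[0.2,0.05,0],[0,0,-0.025]],[[0.4,0.1,0],[0,0,-0.05]],[[0.6,0.15,0],[0,0,-0.075]],[[0.8,0.2,0],[0,0,-0.1]],[[0.84,0.22,0],[0,0,-0.105]],[[0.84,0.22,0],[0,0,-0.105]],[[0.84,0.22,0],[0,0,-0.105]]])

```text
t: 15.25
tcp_pos: [0.3681, -0.212, 0.2916]
ee_rot: [-0.309, 3.126, -0.0]
ft_force: [1.3, -0.8, -0.3]
finger_gap: 0.289
gripper_force: 49.2
```

```bash
python3 -c "
from plan import *
now();plan([at('red','red',.2075)])"
```

```text
t 15.25 tcp [ 0.3681 -0.212   0.2916] yaw 11.3 zdown [ 0. -0. -1.] q [-0.68 -0.21 -0.37  1.41 -0.   -0.88] gap 24.7 gf 49.23182546161115 F [ 1.3 -0.8 -0.3]
[ 0.369 -0.212  0.208 11.2  ] 1x [-0.011, 0.0, 0.701] [-0.0, 0.0, 0.001]  rows>=2.1
```

Emit:
move_arm(rows=[[[-0.01,0,0.15],[0,0,0]],[[-0.01,0,0.3],[0,0,0]],[[-0.01,0,0.45],[0,0,0]],[[-0.01,0,0.55],[0,0,0]],[[-0.01,0,0.62],[0,0,0]],[[-0.01,0,0.67],[0,0,0]],[[-0.01,0,0.69],[0,0,0]],[[-0.01,0,0.69],[0,0,0]]])

```text
t: 15.92
tcp_pos: [0.3695, -0.2114, 0.2111]
ee_rot: [0.311, -3.126, -0.002]
ft_force: [-5.3, 4.1, 8.8]
finger_gap: 0.293
gripper_force: 49.9
```

Emit:
move_arm(rows=[[[0,0,0],[0,0,0]],[[0,0,0],[0,0,0]],[[0,0,0],[0,0,0]],[[0,0,0],[0,0,0]],[[0,0,0],[0,0,0]],[[0,0,0],[0,0,0]]], fingers=60)

```text
t: 16.42
tcp_pos: [0.3693, -0.2117, 0.2093]
ee_rot: [-0.311, 3.126, -0.0]
ft_force: [0.3, 0.6, 0.1]
finger_gap: 0.701
gripper_force: 0.0
```

Emit:
move_arm(rows=[[[0,0,-0.2],[0,0,0]],[[0,0,-0.4],[0,0,0]],[[0,0,-0.7],[0,0,0]],[[0,0,-0.7],[0,0,0]],[[0,0,-0.7],[0,0,0]]])

```text
t: 16.83
tcp_pos: [0.3702, -0.2125, 0.2961]
ee_rot: [-0.31, 3.122, -0.007]
ft_force: [-0.6, 0.2, -0.6]
finger_gap: 0.703
gripper_force: 0.0
```

```bash
python3 - <<'E'
from plan import *
now();plan([(.46,-.32,.29,4.8),at('grey','yellow',.29),at('grey','yellow',.205)])
np.set_printoptions(suppress=True)
for n in('top','scene'):
    W,H,p,_=pts(n); cv2.imwrite(f'pics/{n}3.png',p[:,:,::-1]); h,s,v=[H[...,k].astype(int) for k in range(3)]
    M=dict(red=((h<6)|(h>174))&(s>150),yellow=(h>18)&(h<32)&(s>130)&(v>110),black=(v<60)|((v<75)&(s<90)))
    for c,r,L in(('red','red',.104),('yellow','grey',.082),('black','black',.102)):
        x,y,a=REST[r]; a=np.radians(a); e=-np.array([np.cos(a),np.sin(a)]); D=W[...,:2]-[x,y]; S=D@e; X=D@[e[1],-e[0]]
        q=M[c]&(W[...,2]>.057)&(W[...,2]<.08)&(abs(X)<.02)&(S>0)&(S<.13); print(n,c,'butt-expected mm',((np.percentile(S[q],99)-L)*1000).round(1),'w',(np.median(X[q])*1000).round(1),'ztop',(np.percentile(W[...,2][q],97)*1000).round(1),q.sum())
E
```

```text
t 16.83 tcp [ 0.3702 -0.2125  0.2961] yaw 11.35 zdown [ 0.005 -0.004 -1.   ] q [-0.68 -0.21 -0.36  1.42 -0.   -0.88] gap 60.0 gf 0.0 F [-0.6  0.2 -0.6]
[ 0.46 -0.32  0.29  4.8 ] 2x [-0.279, -0.513, 0.029] [-0.002, 0.002, 0.057] (turn on 1st call: recompute) rows>=1.8
[ 0.547 -0.419  0.29   4.8  ] 1x [-0.651, -0.879, 0.0] [0.0, 0.0, 0.0]  rows>=3.3
[ 0.547 -0.419  0.205  4.8  ] 1x [0.0, 0.0, 0.708] [0.0, 0.0, 0.0]  rows>=2.1
top red butt-expected mm -0.3 w -5.3 ztop 68.6 83
top yellow butt-expected mm 5.1 w -0.1 ztop 66.4 372
top black butt-expected mm 0.8 w -6.7 ztop 70.2 350
scene red butt-expected mm -0.2 w -6.3 ztop 66.9 527
scene yellow butt-expected mm 4.3 w -5.6 ztop 64.1 405
scene black butt-expected mm 1.3 w -11.0 ztop 66.5 358
```

The red and black tools are home, within about 1 mm along. The parked yellow tool sits about 4.5 mm toward its butt, so I shift its grasp point to match.

Emit:
move_arm(rows=[[[-0.14,-0.25,0],[0,0,0.03]],[[-0.28,-0.5,0],[0,0,0.057]],[[-0.42,-0.75,0],[0,0,0.057]],[[-0.56,-1,0],[0,0,0.057]]])

```text
t: 17.27
tcp_pos: [0.459, -0.3166, 0.2909]
ee_rot: [0.132, -3.136, -0.004]
ft_force: [-0.4, 0.4, 0.8]
finger_gap: 0.702
gripper_force: 0.0
```

Emit:
move_arm(rows=[[[-0.2,-0.2,0],[0,0,0]],[[-0.4,-0.4,0],[0,0,0]],[[-0.6,-0.6,0],[0,0,0]],[[-0.65,-0.8,0],[0,0,0]],[[-0.65,-0.8,0],[0,0,0]],[[-0.65,-0.8,0],[0,0,0]]])

```text
t: 17.77
tcp_pos: [0.5442, -0.4057, 0.2897]
ee_rot: [0.13, -3.135, -0.006]
ft_force: [-0.3, 0.6, 0.5]
finger_gap: 0.707
gripper_force: 0.0
```

```bash
python3 -c "
from plan import *
now();plan([(.5425,-.4188,.205,4.8)])"
```

```text
t 17.77 tcp [ 0.5442 -0.4057  0.2897] yaw 4.76 zdown [-0.004  0.004 -1.   ] q [-0.74  0.46  0.37  1.48  0.   -0.82] gap 60.4 gf 0.0 F [-0.3  0.6  0.5]
[ 0.542 -0.419  0.205  4.8  ] 1x [0.021, -0.11, 0.706] [0.002, -0.002, -0.0]  rows>=2.1
```

View pics/scene3.png

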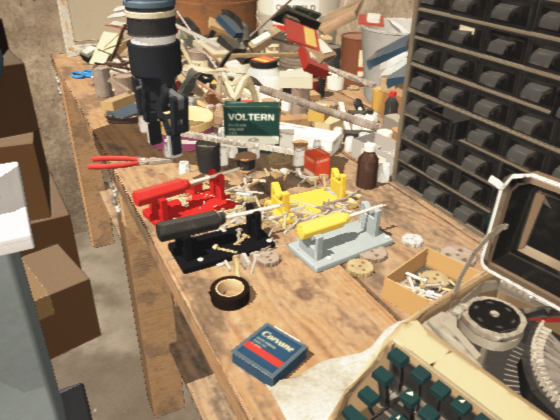

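The red tool lies on the red rest (175,185), the black on the black rest (200,225), and the yellow is parked on grey (325,225). The box and tape have not moved.

Emit:
move_arm(rows=[[[0.02,-0.11,0.1],[0,0,0]],[[0.02,-0.11,0.2],[0,0,0]],[[0.02,-0.11,0.35],[0,0,0]],[[0.02,-0.11,0.5],[0,0,0]],[[0.02,-0.11,0.62],[0,0,0]],[[0.02,-0.11,0.7],[0,0,0]],[[0.02,-0.11,0.7],[0,0,0]]])

```text
t: 18.35
tcp_pos: [0.5415, -0.4169, 0.2049]
ee_rot: [0.132, -3.133, -0.009]
ft_force: [-0.8, 1.0, -0.7]
finger_gap: 0.702
gripper_force: 0.0
```

Emit:
move_arm(rows=[[[0,0,0],[0,0,0]],[[0,0,0],[0,0,0]],[[0,0,0],[0,0,0]],[[0,0,0],[0,0,0]],[[0,0,0],[0,0,0]],[[0,0,0],[0,0,0]],[[0,0,0],[0,0,0]],[[0,0,0],[0,0,0]]], fingers=10, newtons=50)

```text
t: 19.02
tcp_pos: [0.5436, -0.4179, 0.2111]
ee_rot: [-0.133, 3.137, 0.001]
ft_force: [-0.8, 4.9, 6.1]
finger_gap: 0.261
gripper_force: 49.0
```

Emit:
move_arm(rows=[[[0,0,-0.1],[0,0,0]],[[0,0,-0.3],[0,0,0]],[[0,0,-0.5],[0,0,0]],[[0,0,-0.7],[0,0,0]],[[0,0,-0.7],[0,0,0]],[[0,0,-0.7],[0,0,0]]])

```text
t: 19.52
tcp_pos: [0.544, -0.4198, 0.2968]
ee_rot: [-0.132, 3.134, -0.009]
ft_force: [0.1, -0.5, -0.8]
finger_gap: 0.26
gripper_force: 49.0
```

```bash
python3 -c "
from plan import *
now();plan([(.555,-.35,.29,4.8),at('yellow','yellow',.29),at('yellow','yellow',.2075)])"
```

```text
t 19.52 tcp [ 0.544  -0.4198  0.2968] yaw 4.81 zdown [ 0.005 -0.006 -1.   ] q [-0.75  0.48  0.4   1.49 -0.   -0.84] gap 22.2 gf 48.97863373160362 F [ 0.1 -0.5 -0.8]
[ 0.555 -0.35   0.29   4.8  ] 1x [-0.14, 0.572, 0.054] [-0.003, 0.002, 0.0]  rows>=1.8
[ 0.568 -0.284  0.29  -0.8  ] 1x [-0.151, 0.537, 0.0] [0.0, 0.0, 0.049]  rows>=1.7
[ 0.568 -0.284  0.208 -0.8  ] 1x [0.0, 0.0, 0.688] [0.0, 0.0, 0.0]  rows>=2.1
```

Emit:
move_arm(rows=[[[-0.03,0.15,0],[0,0,0]],[[-0.07,0.3,0],[0,0,0]],[[-0.1,0.45,0],[0,0,0]],[[-0.14,0.57,0],[0,0,0]]])

```text
t: 19.85
tcp_pos: [0.5538, -0.348, 0.2913]
ee_rot: [0.132, -3.136, -0.003]
ft_force: [0.6, 0.4, -0.7]
finger_gap: 0.259
gripper_force: 49.0
```

Emit:
move_arm(rows=[[[-0.04,0.15,0],[0,0,0.015]],[[-0.08,0.3,0],[0,0,0.03]],[[-0.12,0.45,0],[0,0,0.049]],[[-0.15,0.54,0],[0,0,0.049]],[[-0.15,0.54,0],[0,0,0.049]],[[-0.15,0.54,0],[0,0,0.049]]])

```text
t: 20.35
tcp_pos: [0.5669, -0.2827, 0.2927]
ee_rot: [-0.019, -3.141, 0.001]
ft_force: [0.4, 0.1, -1.4]
finger_gap: 0.26
gripper_force: 49.0
```

```bash
python3 -c "
from plan import *
now();plan([at('yellow','yellow',.2075)])"
```

```text
t 20.35 tcp [ 0.5669 -0.2827  0.2927] yaw -0.69 zdown [-0.001 -0.001 -1.   ] q [-0.57  0.33  0.2   1.44 -0.   -0.56] gap 22.2 gf 49.030611142516136 F [ 0.4  0.1 -1.4]
[ 0.568 -0.284  0.208 -0.8  ] 1x [-0.007, -0.013, 0.71] [-0.0, -0.0, 0.001]  rows>=2.1
```

Emit:
move_arm(rows=[[[-0.01,-0.01,0.15],[0,0,0]],[[-0.01,-0.01,0.3],[0,0,0]],[[-0.01,-0.01,0.45],[0,0,0]],[[-0.01,-0.01,0.55],[0,0,0]],[[-0.01,-0.01,0.62],[0,0,0]],[[-0.01,-0.01,0.66],[0,0,0]],[[-0.01,-0.01,0.69],[0,0,0]],[[-0.01,-0.01,0.69],[0,0,0]]])

```text
t: 21.02
tcp_pos: [0.5675, -0.2837, 0.2125]
ee_rot: [-0.021, -3.141, -0.003]
ft_force: [-4.1, 4.0, 4.7]
finger_gap: 0.256
gripper_force: 49.4
```

Emit:
move_arm(rows=[[[0,0,0],[0,0,0]],[[0,0,0],[0,0,0]],[[0,0,0],[0,0,0]],[[0,0,0],[0,0,0]],[[0,0,0],[0,0,0]],[[0,0,0],[0,0,0]]], fingers=60)

```text
t: 21.52
tcp_pos: [0.568, -0.2842, 0.2105]
ee_rot: [0.022, 3.141, -0.0]
ft_force: [0.3, 0.2, 0.8]
finger_gap: 0.702
gripper_force: 0.0
```

Emit:
move_arm(rows=[[[0,0,-0.2],[0,0,0]],[[0,0,-0.4],[0,0,0]],[[0,0,-0.7],[0,0,0]],[[0,0,-1],[0,0,0]],[[0,0,-1],[0,0,0]]])

```text
t: 21.93
tcp_pos: [0.5695, -0.2851, 0.3403]
ee_rot: [0.022, 3.129, -0.013]
ft_force: [1.0, -0.4, 2.0]
finger_gap: 0.698
gripper_force: 0.0
```

Emit:
move_arm(rows=[[[0.3,0.2,0],[0,0,0]],[[0.6,0.5,0],[0,0,0]],[[0.9,0.8,0],[0,0,0]],[[1,1,0],[0,0,0]],[[1,1,0],[0,0,0]]])

```text
t: 22.35
tcp_pos: [0.4453, -0.158, 0.3286]
ee_rot: [-0.018, -3.135, -0.008]
ft_force: [-0.3, -0.7, -1.1]
finger_gap: 0.705
gripper_force: 0.0
```

Emit:
move_arm(rows=[[[0,0.3,0],[0,0,0]],[[0,0.6,0],[0,0,0]],[[0,0.9,0],[0,0,0]],[[0,1,0],[0,0,0]],[[0,1,0],[0,0,0]],[[0,1,0],[0,0,0]]])

```text
t: 22.85
tcp_pos: [0.4514, -0.042, 0.3307]
ee_rot: [0.019, 3.141, -0.001]
ft_force: [-0.1, -0.3, -0.2]
finger_gap: 0.705
gripper_force: 0.0
```

```bash
cat > chk.py <<'E'
from plan import *
now()
for n in('top','scene'):
    W,H,p,_=pts(n); cv2.imwrite(f'pics/{n}4.png',p[:,:,::-1]); h,s,v=[H[...,k].astype(int) for k in range(3)]
    M=dict(red=((h<6)|(h>174))&(s>150),yellow=(h>18)&(h<32)&(s>130)&(v>110),black=(v<60)|((v<75)&(s<90)))
    for c,L in(('red',.104),('yellow',.082),('black',.102)):
        x,y,a=REST[c]; a=np.radians(a); e=-np.array([np.cos(a),np.sin(a)]); D=W[...,:2]-[x,y]; S=D@e; X=D@[e[1],-e[0]]
        q=M[c]&(W[...,2]>.057)&(W[...,2]<.08)&(abs(X)<.02)&(S>0)&(S<.13); print(n,c,'butt-expected mm',((np.percentile(S[q],99)-L)*1000).round(1),'w',(np.median(X[q])*1000).round(1),'ztop',(np.percentile(W[...,2][q],97)*1000).round(1),q.sum())
E
python3 chk.py; python3 -c "
import cv2
a=cv2.imread('pics/top4.png')[110:320,180:380];cv2.imwrite('pics/t4z.png',cv2.resize(a,None,fx=2.8,fy=2.8,interpolation=cv2.INTER_CUBIC))"
```

```text
t 22.85 tcp [ 0.4514 -0.042   0.3307] yaw -0.67 zdown [ 0.001 -0.001 -1.   ] q [-0.24 -0.14 -0.23  1.48 -0.   -0.23] gap 60.2 gf 0.0 F [-0.1 -0.3 -0.2]
top red butt-expected mm -0.9 w -2.0 ztop 69.3 471
top yellow butt-expected mm 2.7 w -0.5 ztop 66.5 380
top black butt-expected mm 1.4 w -6.1 ztop 71.1 378
scene red butt-expected mm -0.0 w -5.9 ztop 66.9 520
scene yellow butt-expected mm 1.5 w -4.8 ztop 65.1 319
scene black butt-expected mm 1.3 w -10.2 ztop 67.1 477
```

View pics/t4z.png

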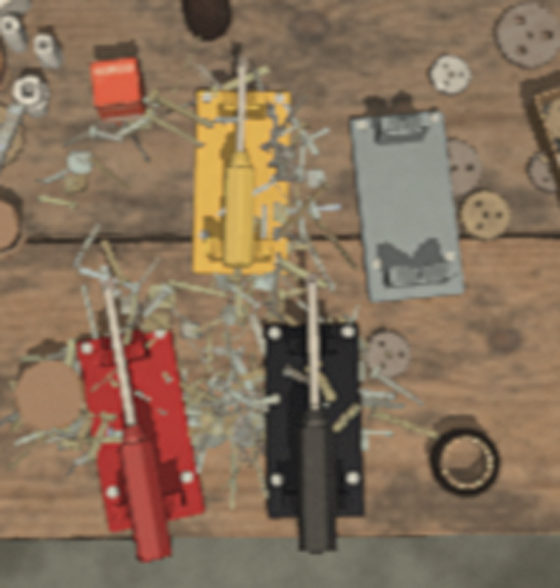

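View pics/scene4.png

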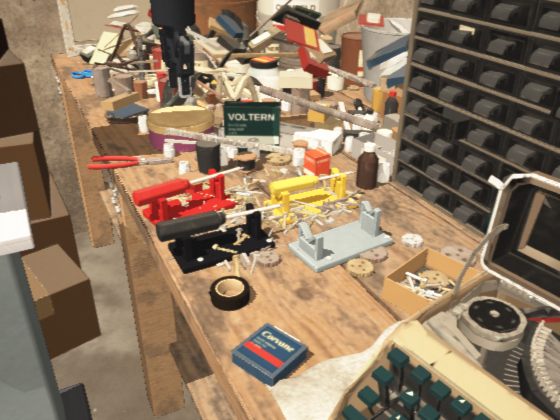

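All three tools lie in their own rests: red at crop (145,490), yellow (240,210) and black (315,480). They are within about 3 mm along, and their heights match the seated values. The grey rest is empty, the box and tape are where they were, and the arm is clear.

```bash
python3 -c "
from workcell import ctrl
print(ctrl.finish_job())"
```

```text
the job is handed in; nothing more can be done
None
```

The red, yellow and black screwdrivers each lie in their own colour's rest, about 3 mm or less off centre along the rest by camera; the grey rest is empty, the box and tape look unmoved, and the job was handed in at about 23 s (no verdict was returned).

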